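# Even out two bead kits on the trip balance

### The job

The two bead kits on the balance must weigh the same: move bead tubes between the two wooden carriers until both pans sit level, with all four tubes pressed fully home in the wells. One of the look-alike tubes is much heavier than the others, which you can only tell from how the balance answers. The wells grip the tubes, so draw and press firmly but gently: do not overload the balance, and leave the things standing around it where they are.

Things in the scene. Friction and masses are not known exactly. Their poses are not given: they have to be found in the camera images.
- balance: two-pan trip balance, grey base 290 x 105 mm, fixed; origin at the centre of its underside, x from its front (needle and scale plate, robot side) to its rear, y along the beam to the left pan, z up. The pans ride at y = +110 and -110 mm and stay horizontal; when level the tops of their wooden tube carriers are 128 mm above the table. Only carriers and tubes rise over 101 mm
- pan_l (a joint): height of the left (+y) pan over level, m, + up. It floats freely 8 mm up and down between hard stops and settles in about 1 s. A weight difference of 25 g or more takes it to a stop
- pan_r (a joint): height of the right (-y) pan over level, m, + up; always the opposite of the left pan's
- mount_l (a joint): how far the left carrier is pressed down (+) or pulled up (-) against the soft coil springs that carry it on its pan, m; within 1 mm of 0 when left alone. It gives visibly under every push or pull, and is overloaded at 0.011 m, reached at about 13 N either way
- mount_r (a joint): the same for the right carrier, m
- tube_a_c (a point): centre (half-way up, 37 mm above the foot) of one of four outwardly identical capped bead tubes, 16 mm across, 74 mm long, standing upright in a well; z along the tube. Firm: pinch it across 16 mm from above. Three of the four weigh about 20 g each, one, which may be any of them, about 60 g, all to within 3 percent; the look does not tell which
- tube_b_c (a point): another of the four tubes, the same point as tube_a_c
- tube_c_c (a point): another of the four tubes, the same point as tube_a_c
- tube_d_c (a point): another of the four tubes, the same point as tube_a_c
- well_l1 (a point): centre of the mouth of the front well of the left pan's carrier, moving with the pan; axes as the balance's. A carrier is 105 mm long (x), 38 mm wide (y), 30 mm high, with three square wells in a row along x, 36 mm apart. At the start each carrier holds two tubes
- well_l2 (a point): centre of the mouth of the middle well of the left pan's carrier, moving with the pan; axes as the balance's. A well is 26 mm deep and 17.5 mm wide in y, with a 3 mm lead-in round the mouth; tubes stand square to the balance's axes. A tube is home when its foot stands on the floor: its centre is then 11 mm, its top 48 mm above this point
- well_l3 (a point): centre of the mouth of the rear well of the left pan's carrier, moving with the pan; axes as the balance's. In each well a leaf spring on the +x side presses the tube against the -x side: the tube does not sink by its own weight but drags with 2 to 7 N all the way in and out, which carries the floating pan along to its stop before the tube slides
- well_r1 (a point): centre of the mouth of the front well of the right pan's carrier, moving with the pan; axes as the balance's
- well_r2 (a point): centre of the mouth of the middle well of the right pan's carrier, moving with the pan; axes as the balance's
- well_r3 (a point): centre of the mouth of the rear well of the right pan's carrier, moving with the pan; axes as the balance's
- frost_pot: frosted screw pot, 50 mm across, 38 mm high, bystander; origin under its centre
- glass_vial: small glass bottle, 24 mm across, 44 mm high, bystander; origin under its centre
- loupe: black eye loupe, 34 mm across, 30 mm high, bystander; origin under its centre
Not all that is in view belongs to the job. What is shaped like the part that bears tube_b_c but red is not meant.

How it is judged (in metres and radians):
At the end, for the whole second after the job is handed in: All four tubes stand in carrier wells with their feet within 2 mm of the well floor, both pans rest within 2.5 mm of level, and nothing moves ((distance between tube_a_c and well_l1 below 0.013 m or distance between tube_a_c and well_l2 below 0.013 m or distance between tube_a_c and well_l3 below 0.013 m or distance between tube_a_c and well_r1 below 0.013 m or distance between tube_a_c and well_r2 below 0.013 m or distance between tube_a_c and well_r3 below 0.013 m) and (distance between tube_b_c and well_l1 below 0.013 m or distance between tube_b_c and well_l2 below 0.013 m or distance between tube_b_c and well_l3 below 0.013 m or distance between tube_b_c and well_r1 below 0.013 m or distance between tube_b_c and well_r2 below 0.013 m or distance between tube_b_c and well_r3 below 0.013 m) and (distance between tube_c_c and well_l1 below 0.013 m or distance between tube_c_c and well_l2 below 0.013 m or distance between tube_c_c and well_l3 below 0.013 m or distance between tube_c_c and well_r1 below 0.013 m or distance between tube_c_c and well_r2 below 0.013 m or distance between tube_c_c and well_r3 below 0.013 m) and (distance between tube_d_c and well_l1 below 0.013 m or distance between tube_d_c and well_l2 below 0.013 m or distance between tube_d_c and well_l3 below 0.013 m or distance between tube_d_c and well_r1 below 0.013 m or distance between tube_d_c and well_r2 below 0.013 m or distance between tube_d_c and well_r3 below 0.013 m) and value of joint pan_l between -0.0025 and 0.0025 m and velocity of joint pan_l between -0.01 and 0.01 m/s); the robot touches nothing.
It fails at once if a carrier is pressed down or pulled up by more than 11 mm against its springs (about 13 N), which overloads the balance (value of joint any of mount_l, mount_r below -0.011 m or value of joint any of mount_l, mount_r above 0.011 m).
It fails at once if a bystander (frosted pot, glass vial or loupe) is moved by more than 15 mm (distance of any of frost_pot, glass_vial, loupe from where it was at the start of the episode above 0.015 m).
It also fails if it takes over 58 s, if anything falls off the work surface, if the arm or the gripper's body presses on something with over 40 N, if the wrist force passes 120 N, or if a joint passes its speed limit or range.

### The arm

A 6-joint arm with a two-finger parallel gripper is mounted at the origin on a cart in front of the work surface, level with it; the furniture and walls round the work are solid. World frame = base frame: x ahead of the robot, y to its left, z up, the work surface at z = 0. Lengths are in m, angles in degrees, forces in N, time in s.
With the tool pointing down it reaches from about 0.3 to 0.75 m from the base axis. Payload 8.5 kg.
Tool frame: the origin (TCP) lies at the very end of the fingers, on their centre line; the grasp point (between the pads) lies 19 mm behind it (grip_depth is the distance from the TCP to the grasp point, in m); z points along the fingers, y is the direction in which the jaws open and shut (so a half turn about z gives the same grasp; the last joint's range is limited). The gripper opens to 85 mm and grips with 20 to 120 N. Pads are 22 mm wide; open, the fingers measure 114 mm over their backs; the gripper's body (76 mm by 85 mm) begins 54 mm behind the grasp point. The pads swing forward as they close: fully open they stand 13 mm farther back than shut.
Start: joints at [-88.94, 21.807, 74.336, -0, 83.858, -12.336], TCP at [0.127, -0.535, 0.231] pointing down, gripper open.
Joint ranges: [-178.18, 178.18], [-50.72, 133.34], [12.68, 142.11], [-81.47, 261.47], [9.98, 163.14], [-165.26, 165.26]. Speed limits (degrees/s): [136.94, 136.94, 180, 180, 180, 180].

### API

Orientations are given as a 3x3 rotation matrix whose columns are the frame's x, y, z axes.
In Python, from rig import observe, get_image, close_job, silhouettes, grip_depth gives the robot as it stands. The module is installed in compiled form; this text tells all that it offers.
- The arm moves only by the shell command python3 -m crank 'ROWS' [FORCE]. ROWS is a JSON object of lists of equal length, an entry for each row: "slide": the shift along the tool's x, y, z in m, a list of three; "roll": the turn about the tool's z in rad; "grip": the finger opening in m, from 0 to 0.0854. A call has exactly 8 rows; each row is the pose to reach, as a shift and turn from the pose commanded when the call began, along the tool's axes at that moment; what a row does not reach only later rows make up. A row lasts 1/10 s, in which the tool goes at most 50 mm and 8.59 degrees, less where a joint would pass 70% of its speed; a pose out of reach is approached as far as the arm can. A call with a gripper value outside its range is refused whole. The fingers move at their own pace and stop on an object; FORCE is the grip in N (left out, the last holds). Time passes only in rows, so rows that repeat a pose let the fingers close, or fill a call up. It gives the time, the measured TCP pose, the force and the opening at its end, in the units of the state.
- observe(): the state, without advancing time (a new reading comes with each control period).
- get_image(name): name is "scene" or "side" or "wrist"; returns a dict with "frame" (420x560x3 uint8, red, green, blue), "fx", "fy", "cx", "cy" (pixels), "xyz" and "rotation" of the camera in the world. Camera axes: x right, y down, z forward; pixel columns grow to the right and rows downward; lengths in m; the calibration is good to about 2 mm. A picture is of the moment at which its call begins. There is no depth.
- close_job(): hands the job in, once; it reports no verdict.
Trained networks look in a picture, given as the dict that the camera call returned (one of the last four; its "shot" number tells which), for a name from the list of things; names that differ only in an ending like _2 or _b are one class to them, and where a whole thing is asked for, a point or a joint stands for the part that bears it (a point fixed in the world has none). Each returns a list of dicts, best first, with "confidence" (0 to 1); they miss things now and then, are a little off and sometimes report something else, mostly with a low value. They report only what shows in the picture. A call takes as long as a camera call. They do not tell look-alikes from the thing itself.
- silhouettes(target, picture): "pixels" (420x560 bool, what is visible of it) and "box" ([centre column, centre row, width, height] in pixels, round what is visible of it).
The state is a dict: "time_s": time; "q": joint angles; "qvel": joint speeds; "joint_efforts": joint torques, N m; "position": TCP position; "tool_rot": TCP orientation; "ft_force": force on the tool from outside, world axes, zero at the start; "wrist_torque": the same for the moment, N m; "grip_width": finger opening in m.
Only numpy, scipy, OpenCV 4.12 (cv2) and the standard library are available. Lean on these libraries where they do the work, as an engineer would, in place of code of your own. Each camera call takes 0.05 s, during which the arm holds its last target.

## Working session

There is one attempt and no reset: what is moved stays moved. The work goes in short steps, Python scripts to look and compute and a shell command to move; the robot and the scene stay as the last step left them, time stands still between calls to the robot, and variables do not carry over. Pictures are saved under pics/ and viewed, and the job is handed in when it is done.

```bash
mkdir -p pics
python3 - <<'E'
from rig import *
import cv2,numpy as np
s=observe(); print(s, grip_depth)
for n in ["scene","side","wrist"]:
    p=get_image(n); cv2.imwrite(f"pics/{n}0.png",p["frame"][:,:,::-1])
    print(n,p["fx"],p["fy"],p["cx"],p["cy"],p["xyz"],np.round(p["rotation"],4).tolist())
E
```

```text
{'time_s': 0.0, 'q': array([-8.89385041e+01,  2.18438993e+01,  7.43835243e+01,  1.51111455e-04,
        8.38592546e+01, -1.23341354e+01]), 'qvel': array([ 0.03696748, -0.05488298, -0.09057342,  0.04580175, -0.07518498,
       -0.04997833]), 'joint_efforts': array([ 1.62323697e-03, -4.48458695e+01, -2.31280535e+01, -1.31484830e-04,
        4.66344340e-03,  1.14839168e-05]), 'position': array([ 0.12742893, -0.53474227,  0.23069176]), 'tool_rot': array([[ 9.72793616e-01,  2.31673435e-01, -2.54039875e-05],
       [ 2.31673208e-01, -9.72792494e-01,  1.51260848e-03],
       [ 3.25718394e-04, -1.47734129e-03, -9.99998856e-01]]), 'ft_force': array([-0.10244432, -0.393877  ,  0.10924181]), 'wrist_torque': array([0.06591211, 0.02497526, 0.07610567]), 'grip_width': 0.0854247036474497} 0.0187
scene 462.3296809589971 462.3296809589971 276.7122029711187 209.61022208716162 [0.2313228  0.53240322 0.91002673] [[-0.8084, -0.4558, 0.3724], [-0.5886, 0.6265, -0.511], [-0.0004, -0.6323, -0.7747]]
side 440.0970551093147 440.0970551093147 278.3572450925925 212.11685380319005 [ 0.63239662 -0.69119584  0.68930673] [[0.9984, 0.039, -0.0412], [0.0566, -0.6299, 0.7746], [0.0043, -0.7757, -0.6311]]
wrist 332.9491293142843 332.9491293142843 282.1298035680606 210.55001884006427 [ 0.20694136 -0.51671983  0.37388971] [[0.2308, -0.9217, -0.3117], [-0.973, -0.2194, -0.0719], [-0.0021, 0.3198, -0.9475]]
```

View pics/scene0.png

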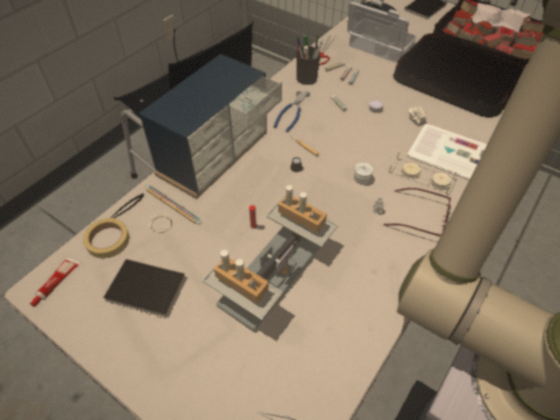

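View pics/side0.png

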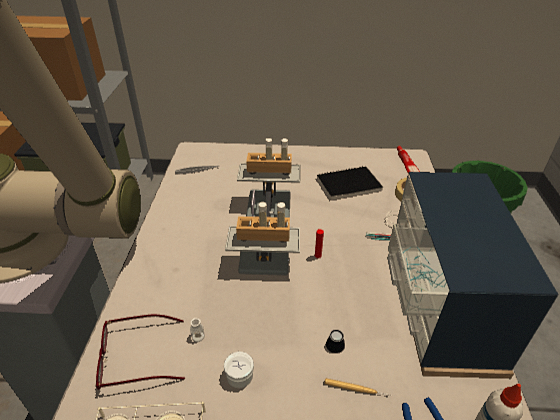

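View pics/wrist0.png

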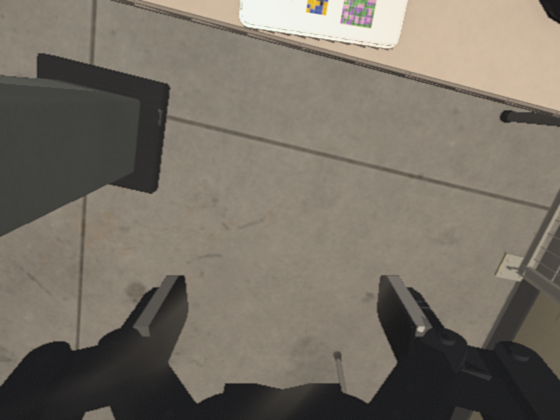

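```bash
cat > h.py <<'E'
from rig import *
import cv2,numpy as np
def ray(p,u,v):
    d=np.array([(u-p["cx"])/p["fx"],(v-p["cy"])/p["fy"],1.0]); return np.asarray(p["xyz"]),np.asarray(p["rotation"])@d
def tri(rs):
    A=np.zeros((3,3));b=np.zeros(3)
    for o,d in rs:
        d=d/np.linalg.norm(d);P=np.eye(3)-np.outer(d,d);A+=P;b+=P@o
    X=np.linalg.solve(A,b); return X,[np.linalg.norm((np.eye(3)-np.outer(d,d)/(d@d))@(X-o)) for o,d in rs]
def onz(p,u,v,z):
    o,d=ray(p,u,v);return o+d*(z-o[2])/d[2]
def proj(p,X):
    c=np.asarray(p["rotation"]).T@(np.asarray(X)-p["xyz"]);return c[0]/c[2]*p["fx"]+p["cx"],c[1]/c[2]*p["fy"]+p["cy"]
def save(p,n,k=None,box=None):
    f=p["frame"][:,:,::-1].copy()
    if box: x0,y0,x1,y1=box; f=cv2.resize(f[y0:y1,x0:x1],None,fx=k,fy=k,interpolation=cv2.INTER_CUBIC)
    cv2.imwrite(f"pics/{n}.png",f)
E
python3 - <<'E'
from h import *
for n in ["scene","side"]:
    p=get_image(n)
    for t in ["tube_a_c","well_l1","balance","frost_pot","glass_vial","loupe"]:
        for r in silhouettes(t,p):
            m=r["pixels"]; print(n,t,round(r["confidence"],2),np.round(r["box"],1),int(m.sum()), np.round(onz(p,r["box"][0],r["box"][1],0.02)[:2],3))
save(get_image("scene"),"sc1",4,(190,165,350,335)) if 0 else None
p=get_image("scene"); save(p,"sc1",4,(190,175,350,325))
p=get_image("side"); save(p,"sd1",5,(215,130,345,250))
print(observe()["time_s"])
E
```

```text
scene tube_a_c 0.62 [303.2 202.1  10.4  19.9] 135 [ 0.62  -0.114]
scene tube_a_c 0.53 [242.1 279.3  53.8  45. ] 1109 [0.604 0.151]
scene well_l1 0.65 [241.1 280.8  54.1  37.2] 1005 [0.603 0.156]
scene balance 0.97 [270.1 261.4 136.3 129.3] 7057 [0.582 0.077]
scene frost_pot 0.75 [363.8 174.2  19.9  22.9] 337 [ 0.544 -0.288]
scene frost_pot 0.15 [243.7 290.   77.3  56.3] 2255 [0.584 0.17 ]
scene glass_vial 0.44 [379.2 205.2  14.8  18.8] 192 [ 0.46  -0.217]
scene loupe 0.63 [295.  162.7  10.3  12.2] 141 [ 0.716 -0.216]
side tube_a_c 0.46 [263.5 214.5   9.6  17.6] 167 [0.554 0.119]
side tube_a_c 0.39 [281.6 216.6   7.3  24.5] 190 [0.597 0.114]
side well_l1 0.91 [268.8 160.9  49.2  27.1] 858 [0.549 0.357]
side balance 0.69 [261.8 214.3  75.3 122.1] 5920 [0.55 0.12]
side balance 0.38 [269.1 162.6  43.6  21.3] 811 [0.55  0.348]
side frost_pot 0.98 [240.3 371.   28.8  35.2] 853 [ 0.549 -0.293]
side frost_pot 0.71 [262.8 215.   73.5 122.7] 5792 [0.552 0.117]
side glass_vial 0.49 [197.8 331.4  14.5  21.9] 316 [ 0.463 -0.219]
side glass_vial 0.41 [263.9 215.8   7.   19.9] 193 [0.555 0.114]
side loupe 0.71 [335.6 340.1  19.8  21.6] 338 [ 0.711 -0.223]
0.95
```

```bash
ls pics
```

```text
sc1.png
scene0.png
sd1.png
side0.png
wrist0.png
```

View pics/sc1.png

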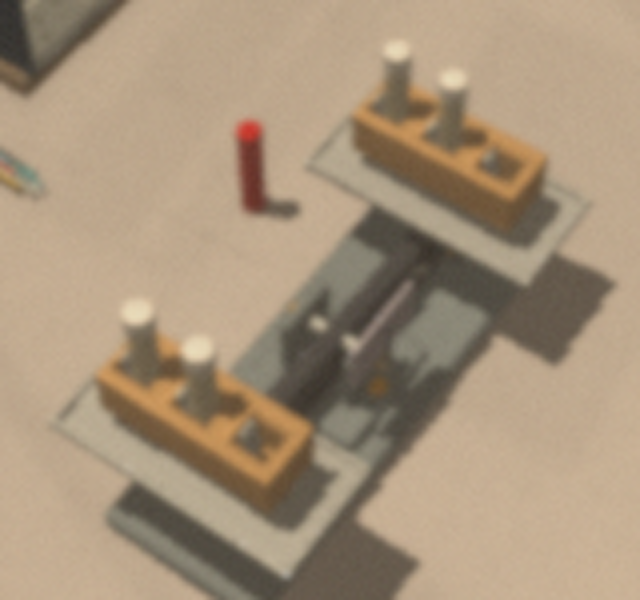

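View pics/sd1.png

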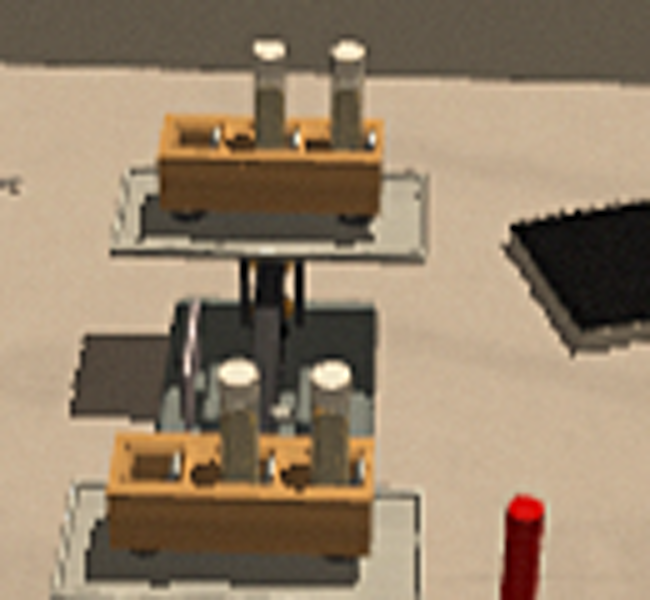

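Run:
```python
from h import *
s=get_image("scene");d=get_image("side")
P={"Rr":((289.2,186.8),(281.2,205)),"Rm":((303.2,194.2),(262.6,204.8)),"Lr":((224.5,252.5),(284.6,140)),"Lm":((239.5,261.7),(269,139.8))}
R={}
for k,(a,b) in P.items():
    X,e=tri([ray(s,*a),ray(d,*b)]);R[k]=X;print(k,np.round(X,4),np.round(e,4))
v=(R["Lr"]-R["Rr"]+R["Lm"]-R["Rm"])/2;print(v,np.linalg.norm(v),np.degrees(np.arctan2(-v[0],v[1])), R["Rr"]-R["Rm"],R["Lr"]-R["Lm"])
```

```text
Rr [ 0.6035 -0.0259  0.1658] [0.0012 0.0012]
Rm [ 0.5676 -0.0267  0.1651] [0.0011 0.0011]
Lr [0.5992 0.1946 0.1816] [0.0005 0.0005]
Lm [0.5634 0.1938 0.1812] [0.0005 0.0005]
[-0.0042399   0.22050907  0.01594476] 0.2211254412594281 1.101534446645892 [0.03593228 0.00078784 0.00072909] [0.03573972 0.00084757 0.00031781]
```

```bash
python3 -m crank '{"slide":[[0.04,-0.029,-0.01],[0.08,-0.058,-0.02],[0.12,-0.087,-0.02],[0.16,-0.116,-0.02],[0.2,-0.145,-0.02],[0.24,-0.174,-0.02],[0.28,-0.203,-0.02],[0.32,-0.232,-0.02]],"roll":[0.03,0.06,0.09,0.12,0.15,0.18,0.2,0.214],"grip":[0.05,0.05,0.05,0.05,0.05,0.05,0.05,0.05]}' 30
cat >> h.py <<'E'
YAW=np.radians(1.15)
def to(x,y,z,yaw=YAW):
    s=observe();R=s["tool_rot"];d=R.T@(np.array([x,y,z])-s["position"])
    cur=np.arctan2(R[1,0],R[0,0]);print("t",round(s["time_s"],2),"pos",np.round(s["position"],4),"yaw",round(np.degrees(cur),2),"tilt",np.round(R[:,2],4),"F",np.round(s["ft_force"],2),"g",round(s["grip_width"],4));print("shift",np.round(d,4),"roll",round(cur-yaw,4))
E
python3 -c "
from h import *
to(.5676,-.0267,.25)"
```

```text
time_s: 1.85
position: [0.3859, -0.2335, 0.2516]
tool_rot: [[1.0, 0.019, 0.0], [0.019, -1.0, -0.0], [0.0, 0.001, -1.0]]
ft_force: [0.5, -1.6, -0.7]
grip_width: 0.0504
t 1.85 pos [ 0.3859 -0.2335  0.2516] yaw 1.08 tilt [ 5.e-04 -5.e-04 -1.e+00] F [ 0.46 -1.56 -0.68] g 0.0504
shift [ 0.1855 -0.2033  0.0016] roll -0.0013
```

```bash
python3 -m crank '{"slide":[[0.03,-0.034,0],[0.062,-0.068,0],[0.093,-0.102,0],[0.124,-0.136,0],[0.155,-0.17,0],[0.175,-0.192,0.001],[0.184,-0.202,0.001],[0.1855,-0.203,0.001]],"roll":[0,0,0,0,0,0,0,0],"grip":[0.05,0.05,0.05,0.05,0.05,0.05,0.05,0.05]}'
python3 -c "
from h import *
p=get_image('wrist');save(p,'w2')
to(.5676,-.0267,.25)
for k,X in dict(Rm=[.5676,-.0267,.165],Rr=[.6035,-.0259,.1658],Lm=[.5634,.1938,.1812]).items(): print(k,proj(p,X))
"
```

```text
time_s: 2.65
position: [0.5668, -0.0278, 0.25]
tool_rot: [[1.0, 0.022, -0.001], [0.022, -1.0, 0.0], [-0.001, -0.0, -1.0]]
ft_force: [-0.4, -0.7, -1.3]
grip_width: 0.0503
t 2.7 pos [ 0.5664 -0.0286  0.2501] yaw 1.17 tilt [-4.e-04 -2.e-04 -1.e+00] F [-1.17 -0.65  0.04] g 0.05
shift [ 0.0012 -0.0019  0.0001] roll 0.0004
Rm (np.float64(279.8969162243964), np.float64(215.45746296715302))
Rr (np.float64(279.6925492182694), np.float64(166.7919034417254))
Lm (np.float64(-44.20543817716606), np.float64(222.84464788533705))
```

View pics/w2.png

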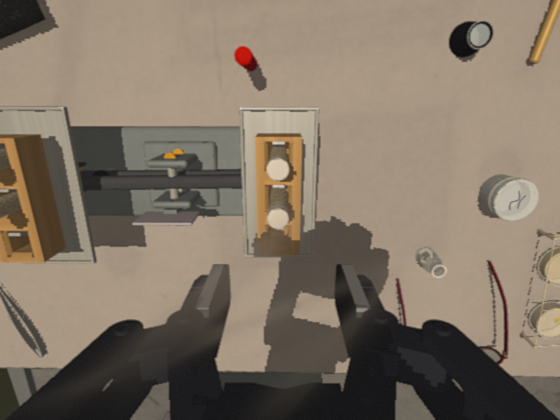

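```bash
python3 -m crank '{"slide":[[0,0,0.02],[0,0,0.04],[0,0,0.06],[0,0,0.065],[0,0,0.065],[0,0,0.065],[0,0,0.065],[0,0,0.065]],"roll":[0,0,0,0,0,0,0,0],"grip":[0.05,0.05,0.05,0.05,0.05,0.05,0.05,0.05]}' 40
python3 -c "
from h import *
p=get_image('wrist');save(p,'w3')
to(.5668,-.0260,.132)
for k,X in dict(Rm=[.5676,-.0267,.165],Rr=[.6035,-.0259,.1658]).items(): print(k,proj(p,X))
"
```

```text
time_s: 3.5
position: [0.5666, -0.0287, 0.1861]
tool_rot: [[1.0, 0.02, 0.001], [0.02, -1.0, -0.0], [0.001, 0.0, -1.0]]
ft_force: [-0.1, -0.3, 0.4]
grip_width: 0.0502
t 3.55 pos [ 0.5665 -0.0287  0.1859] yaw 1.14 tilt [ 1.e-03 -3.e-04 -1.e+00] F [ 0.36  0.31 -0.41] g 0.05
shift [ 0.0003 -0.0027  0.0539] roll -0.0002
Rm (np.float64(277.3328809880489), np.float64(254.44547676917398))
Rr (np.float64(276.7468672577786), np.float64(191.14446157964238))
```

View pics/w3.png

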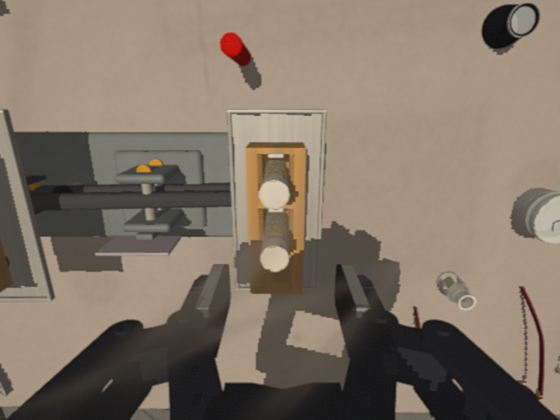

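```bash
python3 -m crank '{"slide":[[0,-0.002,0.004],[0,-0.003,0.02],[0,-0.003,0.035],[0,-0.003,0.048],[0,-0.003,0.053],[0,-0.003,0.053],[0,-0.003,0.053],[0,-0.003,0.053]],"roll":[0,0,0,0,0,0,0,0],"grip":[0.05,0.05,0.05,0.05,0.05,0.03,0.02,0.01]}' 40
python3 -c "
from h import *
p=get_image('wrist');save(p,'w4')
to(.5668,-.0260,.132)
"
```

```text
time_s: 4.35
position: [0.5667, -0.0255, 0.1331]
tool_rot: [[1.0, 0.02, 0.001], [0.02, -1.0, -0.0], [0.001, 0.0, -1.0]]
ft_force: [0.5, 0.6, -0.7]
grip_width: 0.0149
t 4.4 pos [ 0.5666 -0.0255  0.1329] yaw 1.14 tilt [ 1.2e-03 -1.0e-04 -1.0e+00] F [0.41 0.78 0.46] g 0.0148
shift [0.0001 0.0005 0.0009] roll -0.0003
```

View pics/w4.png

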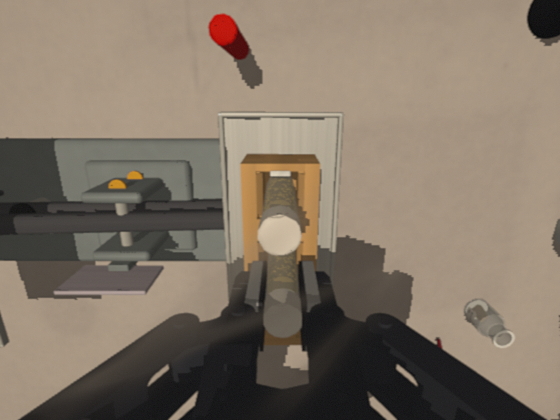

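```bash
python3 -m crank '{"slide":[[0,0,-0.004],[0,0,-0.009],[0,0,-0.013],[0,0,-0.016],[0,0,-0.019],[0,0,-0.022],[0,0,-0.025],[0,0,-0.028]],"roll":[0,0,0,0,0,0,0,0],"grip":[0.01,0.01,0.01,0.01,0.01,0.01,0.01,0.01]}' 40
python3 -m crank '{"slide":[[0,0,-0.003],[0,0,-0.006],[0,0,-0.01],[0,0,-0.014],[0,0,-0.019],[0,0,-0.024],[0,0,-0.032],[0,0,-0.042]],"roll":[0,0,0,0,0,0,0,0],"grip":[0.01,0.01,0.01,0.01,0.01,0.01,0.01,0.01]}' 40
python3 -c "
from h import *
p=get_image('side');save(p,'s5')
to(.5668,-.0260,.132)
"
```

```text
time_s: 5.2
position: [0.5664, -0.0256, 0.1602]
tool_rot: [[1.0, 0.02, -0.0], [0.02, -1.0, 0.0], [-0.0, -0.0, -1.0]]
ft_force: [4.2, 0.4, -6.9]
grip_width: 0.0149
time_s: 6.0
position: [0.5661, -0.0256, 0.203]
tool_rot: [[1.0, 0.02, -0.001], [0.02, -1.0, 0.0], [-0.001, -0.0, -1.0]]
ft_force: [0.1, -0.0, -0.3]
grip_width: 0.0148
t 6.05 pos [ 0.5668 -0.0257  0.205 ] yaw 1.14 tilt [ 2.7e-03 -9.0e-04 -1.0e+00] F [ 0.48 -0.29  0.99] g 0.0147
shift [-0.0002  0.0002  0.073 ] roll -0.0002
```

View pics/s5.png

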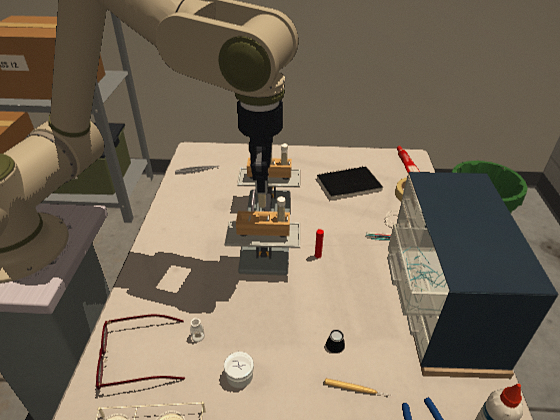

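```bash
python3 -m crank '{"slide":[[0,0,-0.015],[-0.01,-0.02,-0.03],[-0.02,-0.05,-0.03],[-0.036,-0.08,-0.03],[-0.036,-0.1,-0.03],[-0.036,-0.11,-0.03],[-0.036,-0.11,-0.03],[-0.036,-0.11,-0.03]],"roll":[0,0,0,0,0,0,0,0],"grip":[0.01,0.01,0.01,0.01,0.01,0.01,0.01,0.01]}' 40
python3 -c "
from h import *
to(.5668,-.0260,.132)
p=get_image('side');save(p,'s6',4,(215,130,345,250))
p=get_image('scene');save(p,'c6',4,(190,175,350,325))
"
```

```text
time_s: 6.85
position: [0.5285, 0.0831, 0.2323]
tool_rot: [[1.0, 0.02, 0.0], [0.02, -1.0, -0.0], [0.0, 0.0, -1.0]]
ft_force: [0.5, -0.7, -0.2]
grip_width: 0.0149
t 6.85 pos [0.5285 0.0831 0.2323] yaw 1.12 tilt [ 0.e+00 -4.e-04 -1.e+00] F [ 0.49 -0.74 -0.21] g 0.0149
shift [0.0362 0.1098 0.1004] roll -0.0005
```

View pics/s6.png

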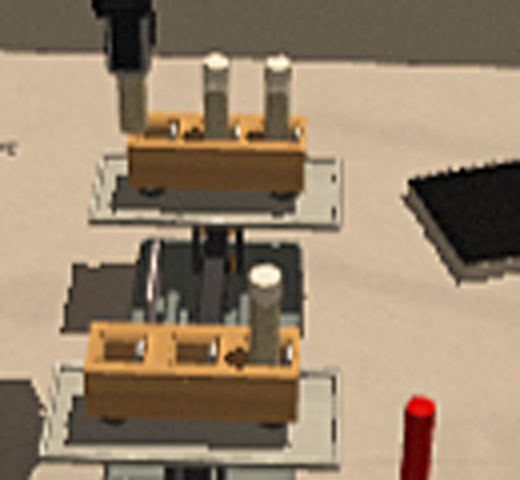

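View pics/c6.png

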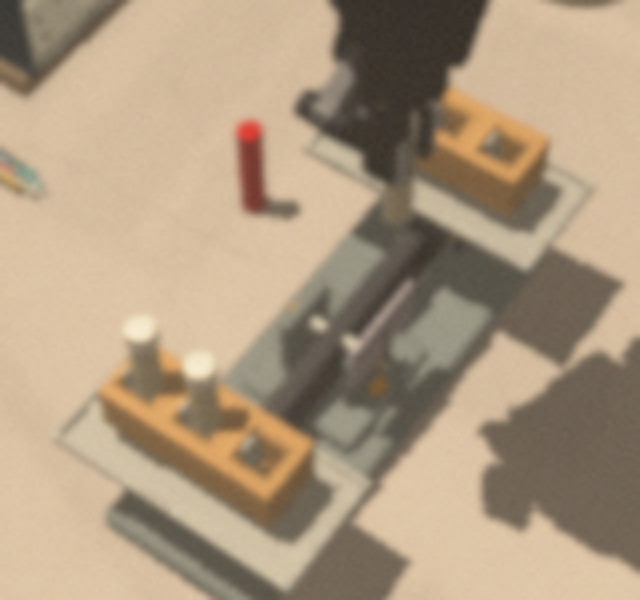

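Run:
```python
from h import *
s=get_image("scene");d=get_image("side");save(d,'s7',5,(240,130,300,215))
for k,a,b in [("Lr",(190+142/4,175+329/4),(215+279/4,130+61/4)),("Lm",(190+200/4,175+364/4),(215+216/4,130+61/4))]:
    print(k,tri([ray(s,*a),ray(d,*b)]))
# right rear from side with known x,y plane y=-0.0259
o,r=ray(d,215+265/4,130+275/4); print(o+r*(-.0259-o[1])/r[1])
to(0,0,0)
```

```text
Lr (array([0.59887731, 0.19517436, 0.16702928]), [np.float64(0.00036966806160048965), np.float64(0.0003696680616003849)])
Lm (array([0.56326425, 0.19395578, 0.16677687]), [np.float64(0.00049675757168155), np.float64(0.0004967575716817245)])
[ 0.60239632 -0.0259      0.18039191]
t 7.05 pos [0.5284 0.0829 0.2322] yaw 1.07 tilt [-1.e-04 -1.e-04 -1.e+00] F [ 0.41  0.26 -1.83] g 0.0153
shift [-0.5298  0.073   0.2323] roll -0.0015
```

View pics/s7.png

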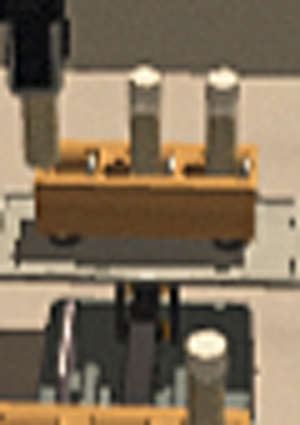

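```bash
python3 -m crank '{"slide":[[0.01,0.03,0],[0.02,0.06,0],[0.03,0.09,0],[0.036,0.105,0],[0.036,0.11,0],[0.036,0.11,0.005],[0.036,0.11,0.015],[0.036,0.11,0.022]],"roll":[0,0,0,0,0,0,0,0],"grip":[0.01,0.01,0.01,0.01,0.01,0.01,0.01,0.01]}' 40
python3 -c "
from h import *
to(.5667,-.0256,.125)
p=get_image('wrist');save(p,'w8')
p=get_image('side');save(p,'s8',4,(215,130,345,250))
"
```

```text
time_s: 7.85
position: [0.5657, -0.0244, 0.2092]
tool_rot: [[1.0, 0.021, -0.001], [0.021, -1.0, 0.001], [-0.001, -0.001, -1.0]]
ft_force: [-0.5, -0.8, -1.8]
grip_width: 0.0146
t 7.85 pos [ 0.5657 -0.0244  0.2092] yaw 1.21 tilt [-1.2e-03  5.0e-04 -1.0e+00] F [-0.52 -0.79 -1.8 ] g 0.0146
shift [0.001  0.0012 0.0842] roll 0.001
```

View pics/w8.png

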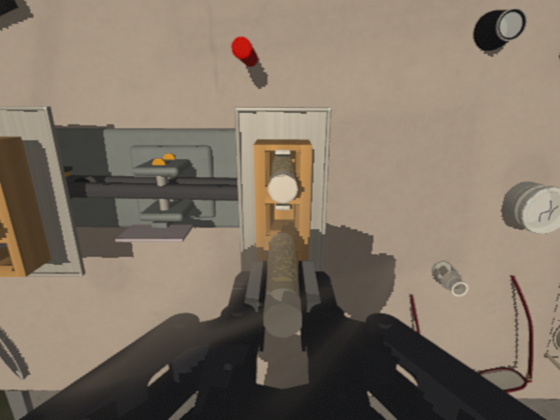

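View pics/s8.png

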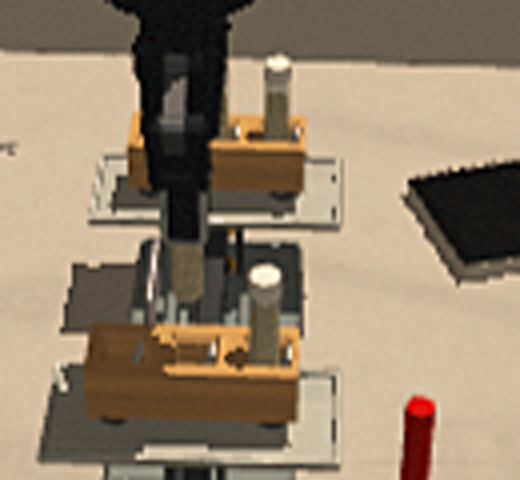

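```bash
python3 -m crank '{"slide":[[0,0,0.01],[0,0,0.02],[0,0,0.03],[0,0,0.034],[0,0,0.038],[0,0,0.042],[0,0,0.046],[0,0,0.05]],"roll":[0,0,0,0,0,0,0,0],"grip":[0.01,0.01,0.01,0.01,0.01,0.01,0.01,0.01]}' 40
python3 -c "
from h import *
to(.5667,-.0256,.125)
"
```

```text
time_s: 8.75
position: [0.5665, -0.0256, 0.1602]
tool_rot: [[1.0, 0.02, 0.001], [0.02, -1.0, -0.0], [0.001, 0.0, -1.0]]
ft_force: [0.7, -0.6, 0.4]
grip_width: 0.0148
t 8.75 pos [ 0.5665 -0.0256  0.1602] yaw 1.13 tilt [ 6.e-04 -1.e-04 -1.e+00] F [ 0.68 -0.64  0.44] g 0.0148
shift [ 0.0002 -0.      0.0352] roll -0.0003
```

```bash
python3 -m crank '{"slide":[[0,0,0.005],[0,0,0.01],[0,0,0.015],[0,0,0.02],[0,0,0.024],[0,0,0.028],[0,0,0.031],[0,0,0.0335]],"roll":[0,0,0,0,0,0,0,0],"grip":[0.01,0.01,0.01,0.01,0.01,0.01,0.01,0.01]}' 40
python3 -c "
from h import *
to(.5667,-.0256,.125)
for i in range(4): get_image('wrist'); print(observe()['ft_force'])
p=get_image('side');save(p,'s9',4,(215,130,345,250))
"
```

```text
time_s: 9.55
position: [0.5666, -0.0255, 0.127]
tool_rot: [[1.0, 0.02, 0.001], [0.02, -1.0, -0.0], [0.001, 0.0, -1.0]]
ft_force: [0.6, 0.7, 7.5]
grip_width: 0.0152
t 9.55 pos [ 0.5666 -0.0255  0.127 ] yaw 1.14 tilt [ 9.e-04 -0.e+00 -1.e+00] F [0.55 0.72 7.49] g 0.0152
shift [0.0001 0.0001 0.002 ] roll -0.0002
[1.23082935 0.36183627 7.28443583]
[0.59478732 0.91038602 7.90975573]
[0.58171754 1.1706907  7.00866524]
[0.57644641 0.97033012 7.52561585]
```

View pics/s9.png

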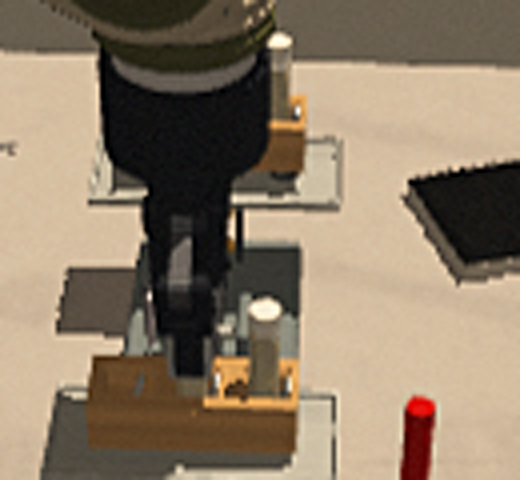

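```bash
python3 -m crank '{"slide":[[0,0,0.0007],[0,0,0.0014],[0,0,0.002],[0,0,0.002],[0,0,0.002],[0,0,0.002],[0,0,0.002],[0,0,0.002]],"roll":[0,0,0,0,0,0,0,0],"grip":[0.01,0.01,0.01,0.01,0.01,0.01,0.01,0.01]}' 40
python3 -c "
from h import *
to(.5667,-.0256,.125)
for i in range(3): get_image('wrist'); print(observe()['ft_force'])
"
```

```text
time_s: 10.6
position: [0.5666, -0.0255, 0.1256]
tool_rot: [[1.0, 0.02, 0.001], [0.02, -1.0, -0.0], [0.001, 0.0, -1.0]]
ft_force: [1.1, 1.4, 8.2]
grip_width: 0.0153
t 10.6 pos [ 0.5666 -0.0255  0.1256] yaw 1.14 tilt [ 1.4e-03 -2.0e-04 -1.0e+00] F [1.13 1.35 8.25] g 0.0153
shift [0.0001 0.0001 0.0006] roll -0.0002
[0.17799742 0.54772801 8.98572304]
[0.5004203  1.42098756 8.9698125 ]
[0.05982412 2.07970805 8.62890135]
```

```bash
python3 -m crank '{"slide":[[0,0,-0.003],[0,0,-0.0065],[0,0,-0.0065],[0,0,-0.0065],[0,0,-0.0065],[0,0,-0.02],[0,0,-0.045],[0,0,-0.07]],"roll":[0,0,0,0,0,0,0,0],"grip":[0.01,0.01,0.05,0.05,0.05,0.05,0.05,0.05]}' 40
python3 -m crank '{"slide":[[0.01,0,-0.005],[0.036,0,-0.005],[0.036,0,-0.005],[0.036,0,-0.005],[0.036,0,-0.005],[0.036,0,-0.005],[0.036,0,-0.005],[0.036,0,-0.005]],"roll":[0,0,0,0,0,0,0,0],"grip":[0.05,0.05,0.05,0.05,0.05,0.05,0.05,0.05]}' 40
python3 -c "
from h import *
to(.5667+.036,-.0255+.0007,.132)
p=get_image('wrist');save(p,'w10')
p=get_image('side');save(p,'s10',4,(215,130,345,250))
"
```

```text
time_s: 11.55
position: [0.5659, -0.0255, 0.1949]
tool_rot: [[1.0, 0.02, -0.002], [0.02, -1.0, 0.0], [-0.002, -0.0, -1.0]]
ft_force: [0.2, -0.1, -0.0]
grip_width: 0.0501
time_s: 12.35
position: [0.6021, -0.0249, 0.2]
tool_rot: [[1.0, 0.02, 0.0], [0.02, -1.0, -0.0], [0.0, 0.0, -1.0]]
ft_force: [0.9, -0.3, 0.6]
grip_width: 0.0499
t 12.35 pos [ 0.6021 -0.0249  0.2   ] yaw 1.13 tilt [ 1.e-04 -1.e-04 -1.e+00] F [ 0.87 -0.27  0.59] g 0.0499
shift [ 0.0006 -0.0001  0.068 ] roll -0.0004
```

View pics/w10.png

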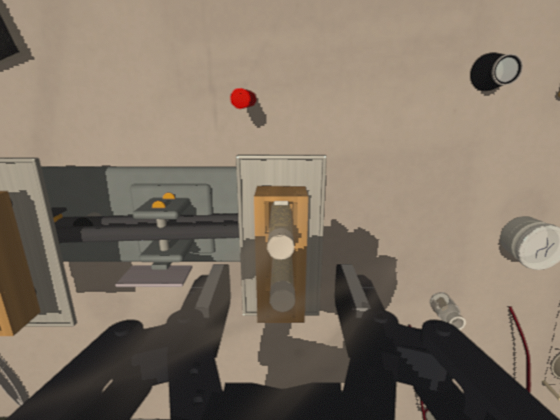

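View pics/s10.png

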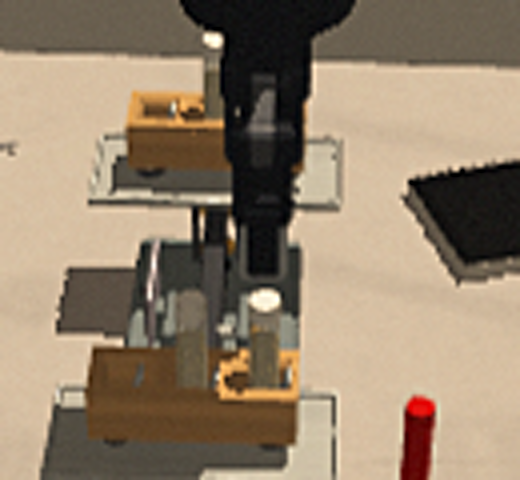

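```bash
python3 -m crank '{"slide":[[0.0005,0,0.02],[0.0005,0,0.04],[0.0005,0,0.06],[0.0005,0,0.067],[0.0005,0,0.067],[0.0005,0,0.067],[0.0005,0,0.067],[0.0005,0,0.067]],"roll":[0,0,0,0,0,0,0,0],"grip":[0.05,0.05,0.05,0.05,0.03,0.02,0.01,0.01]}' 40
python3 -c "
from h import *
to(.5667+.036,-.0255+.0007,.132)
"
python3 -m crank '{"slide":[[0,0,-0.004],[0,0,-0.009],[0,0,-0.013],[0,0,-0.016],[0,0,-0.019],[0,0,-0.022],[0,0,-0.025],[0,0,-0.028]],"roll":[0,0,0,0,0,0,0,0],"grip":[0.01,0.01,0.01,0.01,0.01,0.01,0.01,0.01]}' 40
```

```text
time_s: 13.25
position: [0.6033, -0.0248, 0.1338]
tool_rot: [[1.0, 0.02, 0.002], [0.02, -1.0, -0.0], [0.002, 0.0, -1.0]]
ft_force: [0.6, 0.2, 0.4]
grip_width: 0.015
t 13.25 pos [ 0.6033 -0.0248  0.1338] yaw 1.14 tilt [ 1.9e-03 -3.0e-04 -1.0e+00] F [0.62 0.24 0.45] g 0.015
shift [-0.0006 -0.      0.0018] roll -0.0002
time_s: 14.05
position: [0.603, -0.0249, 0.1605]
tool_rot: [[1.0, 0.02, -0.0], [0.02, -1.0, 0.0], [-0.0, -0.0, -1.0]]
ft_force: [4.7, -0.1, -5.7]
grip_width: 0.0152
```

```bash
python3 -m crank '{"slide":[[0,0,-0.003],[0,0,-0.006],[0,0,-0.01],[0,0,-0.014],[0,0,-0.019],[0,0,-0.024],[0,0,-0.032],[0,0,-0.042]],"roll":[0,0,0,0,0,0,0,0],"grip":[0.01,0.01,0.01,0.01,0.01,0.01,0.01,0.01]}' 40
python3 -m crank '{"slide":[[0,0,-0.02],[-0.02,-0.02,-0.032],[-0.036,-0.05,-0.032],[-0.05,-0.085,-0.032],[-0.072,-0.12,-0.032],[-0.072,-0.16,-0.032],[-0.072,-0.19,-0.032],[-0.072,-0.21,-0.032]],"roll":[0,0,0,0,0,0,0,0],"grip":[0.01,0.01,0.01,0.01,0.01,0.01,0.01,0.01]}' 40
python3 -m crank '{"slide":[[0,-0.005,0],[0,-0.01,0],[0,-0.01,0],[0,-0.01,0],[0,-0.01,0],[0,-0.01,0],[0,-0.01,0],[0,-0.01,0]],"roll":[0,0,0,0,0,0,0,0],"grip":[0.01,0.01,0.01,0.01,0.01,0.01,0.01,0.01]}' 40
python3 -c "
from h import *
y=YAW;a=np.array([.6033,-.0248])+np.array([[np.cos(y),-np.sin(y)],[np.sin(y),np.cos(y)]])@[-.072,.22]
to(a[0],a[1],.14)
p=get_image('wrist');save(p,'w11')
p=get_image('side');save(p,'s11',4,(215,130,345,250))
p=get_image('scene');save(p,'c11',4,(190,175,350,325))
"
```

```text
time_s: 14.85
position: [0.6026, -0.0248, 0.2036]
tool_rot: [[1.0, 0.02, -0.001], [0.02, -1.0, 0.0], [-0.001, -0.0, -1.0]]
ft_force: [1.1, 0.0, -0.2]
grip_width: 0.0148
time_s: 15.65
position: [0.5262, 0.1857, 0.2358]
tool_rot: [[1.0, 0.021, 0.001], [0.021, -1.0, 0.0], [0.001, -0.0, -1.0]]
ft_force: [-0.4, -0.2, 0.0]
grip_width: 0.0156
time_s: 16.45
position: [0.5265, 0.1935, 0.2349]
tool_rot: [[1.0, 0.02, 0.0], [0.02, -1.0, 0.0], [0.0, -0.0, -1.0]]
ft_force: [1.0, 0.2, -0.4]
grip_width: 0.0149
t 16.45 pos [0.5265 0.1935 0.2349] yaw 1.12 tilt [ 0.  0. -1.] F [ 1.01  0.22 -0.42] g 0.0149
shift [ 0.0004 -0.0002  0.0949] roll -0.0005
```

View pics/w11.png

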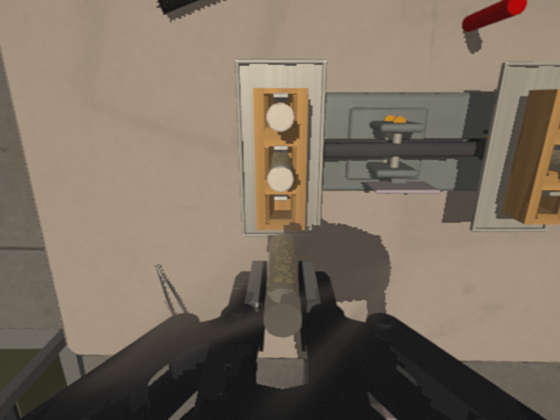

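View pics/s11.png

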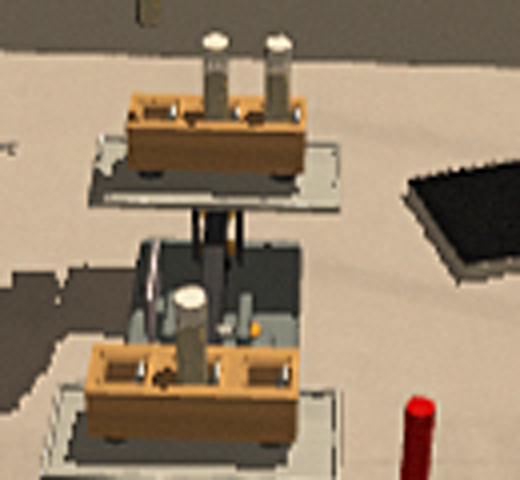

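View pics/c11.png

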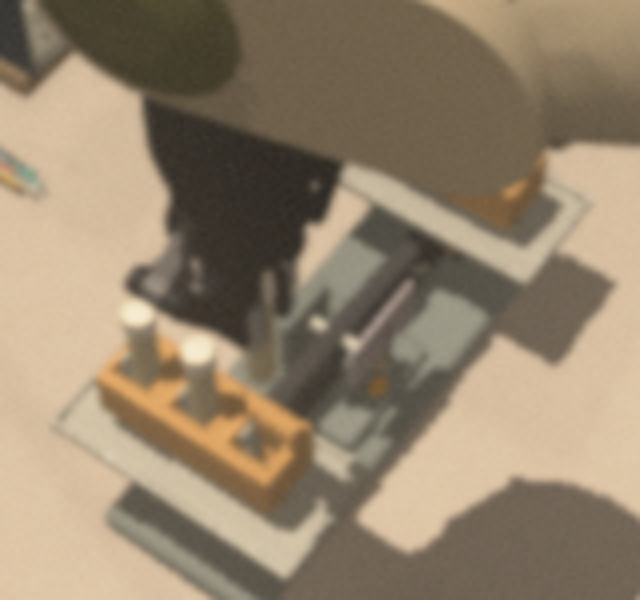

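Run:
```python
from h import *
p=get_image('wrist')
for z in (.179,.182): print(onz(p,280.5,176,z),onz(p,280.3,116,z))
R=observe()["tool_rot"];x=observe()["position"]
for z in (.179,.182): print("rel tool",R.T@(onz(p,280.5,176,z)-x),R.T@(onz(p,280.3,116,z)-x))
f=p["frame"][:,:,::-1];cv2.imwrite('pics/w12.png',cv2.resize(f[90:340,200:370],None,fx=3,fy=3)[:600] if 0 else cv2.resize(f[85:285,220:340],None,fx=3,fy=3,interpolation=cv2.INTER_CUBIC))
to(0,0,0)
```

```text
[0.56321051 0.19475736 0.179     ] [0.5984117  0.19548338 0.179     ]
[0.5638898  0.19475318 0.182     ] [0.59856008 0.19546825 0.182     ]
rel tool [ 0.03672408 -0.00035296  0.05582328] [ 0.07193274 -0.00038236  0.05582253]
rel tool [ 0.03740309 -0.00033528  0.05282327] [ 0.07208073 -0.00036424  0.05282253]
t 16.65 pos [0.5265 0.1937 0.2348] yaw 1.13 tilt [-0. -0. -1.] F [ 0.27  0.24 -0.07] g 0.0147
shift [-0.5302  0.1832  0.2348] roll -0.0003
```

View pics/w12.png

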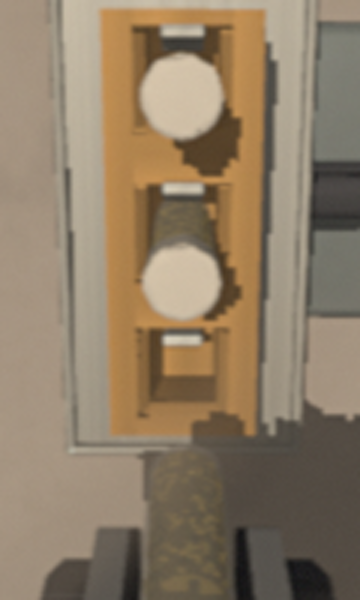

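```bash
python3 -m crank '{"slide":[[0.0005,-0.0002,0.015],[0.0005,-0.0002,0.035],[0.0005,-0.0002,0.05],[0.0005,-0.0002,0.055],[0.0005,-0.0002,0.06],[0.0005,-0.0002,0.064],[0.0005,-0.0002,0.068],[0.0005,-0.0002,0.072]],"roll":[0,0,0,0,0,0,0,0],"grip":[0.01,0.01,0.01,0.01,0.01,0.01,0.01,0.01]}' 40
python3 -c "
from h import *
to(.5267,.1938,.126)
p=get_image('wrist');save(p,'w13',3,(200,185,380,385))
"
```

```text
time_s: 17.45
position: [0.5272, 0.194, 0.163]
tool_rot: [[1.0, 0.02, 0.001], [0.02, -1.0, 0.0], [0.001, -0.0, -1.0]]
ft_force: [0.0, 0.6, 1.3]
grip_width: 0.0152
t 17.45 pos [0.5272 0.194  0.163 ] yaw 1.14 tilt [ 9.e-04  2.e-04 -1.e+00] F [0.03 0.65 1.3 ] g 0.0152
shift [-0.0005  0.0002  0.037 ] roll -0.0002
```

View pics/w13.png

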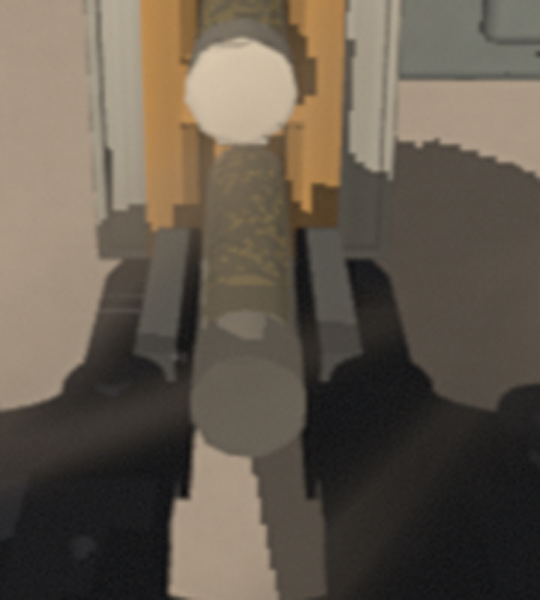

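Tube foot is in the mouth of the front left well. Press on.

```bash
python3 -m crank '{"slide":[[0,0,0.005],[0,0,0.01],[0,0,0.015],[0,0,0.02],[0,0,0.025],[0,0,0.029],[0,0,0.032],[0,0,0.0345]],"roll":[0,0,0,0,0,0,0,0],"grip":[0.01,0.01,0.01,0.01,0.01,0.01,0.01,0.01]}' 40
python3 -c "
from h import *
to(.5267,.1938,.126)
for i in range(4): get_image('wrist'); print(observe()['ft_force'],observe()['position'])
p=get_image('side');save(p,'s13',4,(215,130,345,250))
"
```

```text
time_s: 18.3
position: [0.5272, 0.1939, 0.1284]
tool_rot: [[1.0, 0.02, 0.001], [0.02, -1.0, 0.0], [0.001, -0.0, -1.0]]
ft_force: [-0.5, -0.3, 6.6]
grip_width: 0.0147
t 18.3 pos [0.5272 0.1939 0.1284] yaw 1.14 tilt [ 7.e-04  1.e-04 -1.e+00] F [-0.48 -0.29  6.64] g 0.0147
shift [-0.0005  0.0001  0.0024] roll -0.0003
[ 0.95761786 -0.00931861  7.07734767] [0.52718687 0.19388517 0.12823729]
[-0.46548023 -0.80921155  6.87132332] [0.52724177 0.19390105 0.1285374 ]
[ 0.08135105 -0.09030171  6.31141656] [0.52725443 0.19388042 0.12868209]
[0.13960567 0.20976822 6.8472677 ] [0.52724846 0.19391774 0.12876292]
```

View pics/s13.png

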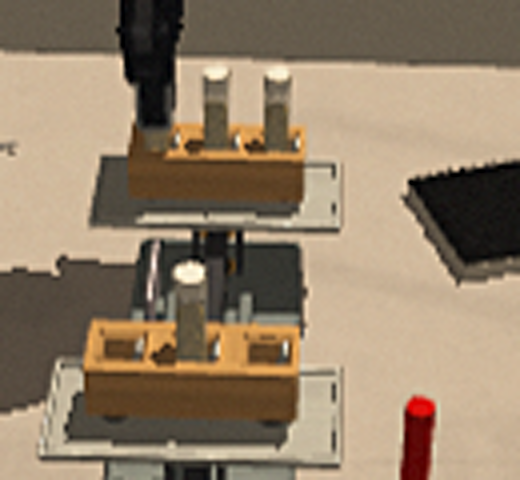

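```bash
python3 -m crank '{"slide":[[0,0,0.0008],[0,0,0.0016],[0,0,0.0025],[0,0,0.0025],[0,0,0.0025],[0,0,0.0025],[0,0,0.0025],[0,0,0.0025]],"roll":[0,0,0,0,0,0,0,0],"grip":[0.01,0.01,0.01,0.01,0.01,0.01,0.01,0.01]}' 40
python3 -c "
from h import *
to(.5267,.1938,.126)
for i in range(4): get_image('wrist'); print(observe()['ft_force'],observe()['position'])
"
```

```text
time_s: 19.35
position: [0.5273, 0.1939, 0.1266]
tool_rot: [[1.0, 0.02, 0.001], [0.02, -1.0, 0.0], [0.001, -0.0, -1.0]]
ft_force: [-0.5, -0.7, 9.5]
grip_width: 0.0149
t 19.35 pos [0.5273 0.1939 0.1266] yaw 1.14 tilt [ 1.4e-03  1.0e-04 -1.0e+00] F [-0.45 -0.7   9.49] g 0.0149
shift [-0.0006  0.0001  0.0006] roll -0.0002
[-0.67450951 -0.90756717  9.75841803] [0.52724164 0.1939143  0.1266384 ]
[ 0.45580004 -0.58618661  9.28080942] [0.52729253 0.19390906 0.12666527]
[-0.89158669 -0.62135594  8.73837416] [0.52726215 0.19390798 0.12663005]
[-1.17389002 -0.786851    8.68466832] [0.52726621 0.19394176 0.12665915]
```

```bash
python3 -m crank '{"slide":[[0,0,-0.004],[0,0,-0.008],[0,0,-0.012],[0,0,-0.0145],[0,0,-0.0145],[0,0,-0.0145],[0,0,-0.0145],[0,0,-0.0145]],"roll":[0,0,0,0,0,0,0,0],"grip":[0.01,0.01,0.01,0.01,0.01,0.03,0.05,0.05]}' 40
python3 -m crank '{"slide":[[0,0,0],[0,0,-0.02],[0,0,-0.05],[0,0,-0.09],[0,0,-0.12],[-0.03,0,-0.14],[-0.07,0,-0.14],[-0.1,0,-0.14]],"roll":[0,0,0,0,0,0,0,0],"grip":[0.05,0.05,0.05,0.05,0.05,0.05,0.05,0.05]}' 40
python3 -m crank '{"slide":[[0,0,0],[0,0,0],[0,0,0],[0,0,0],[0,0,0],[0,0,0],[0,0,0],[0,0,0]],"roll":[0,0,0,0,0,0,0,0],"grip":[0.05,0.05,0.05,0.05,0.05,0.05,0.05,0.05]}' 40
python3 -c "
from h import *
p=get_image('wrist');save(p,'w14')
p=get_image('side');save(p,'s14',4,(215,130,345,250))
p=get_image('scene');save(p,'c14',4,(190,175,350,325))
to(0,0,0)
"
```

```text
time_s: 20.35
position: [0.5266, 0.1939, 0.14]
tool_rot: [[1.0, 0.02, -0.001], [0.02, -1.0, -0.0], [-0.001, 0.0, -1.0]]
ft_force: [0.1, -0.7, -0.2]
grip_width: 0.05
time_s: 21.15
position: [0.4252, 0.1919, 0.2807]
tool_rot: [[1.0, 0.02, 0.001], [0.02, -1.0, 0.0], [0.001, -0.0, -1.0]]
ft_force: [0.1, 0.6, -0.8]
grip_width: 0.0496
time_s: 21.95
position: [0.4271, 0.1919, 0.2803]
tool_rot: [[1.0, 0.02, -0.0], [0.02, -1.0, 0.0], [-0.0, -0.0, -1.0]]
ft_force: [-0.2, 1.1, 0.2]
grip_width: 0.0502
t 22.1 pos [0.427  0.1919 0.2804] yaw 1.13 tilt [ 1.e-04 -0.e+00 -1.e+00] F [0.15 1.11 0.31] g 0.0501
shift [-0.4308  0.1834  0.2803] roll -0.0003
```

View pics/s14.png

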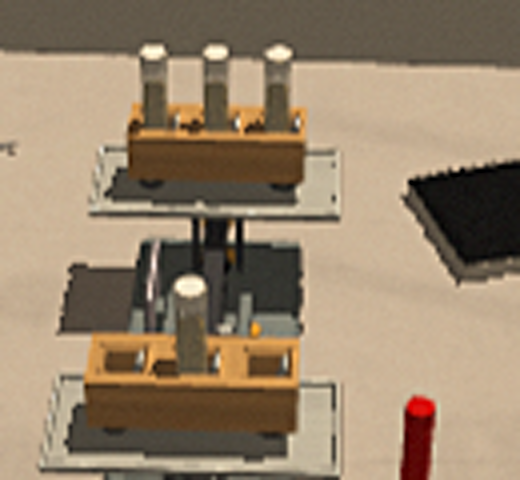

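View pics/c14.png

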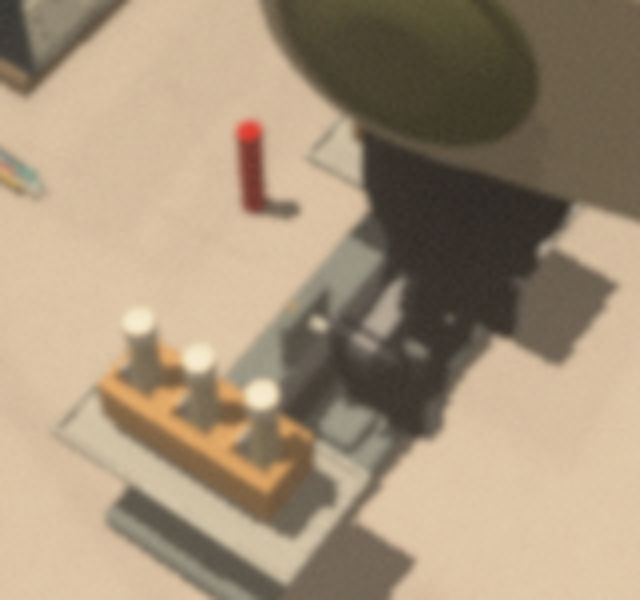

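View pics/w14.png

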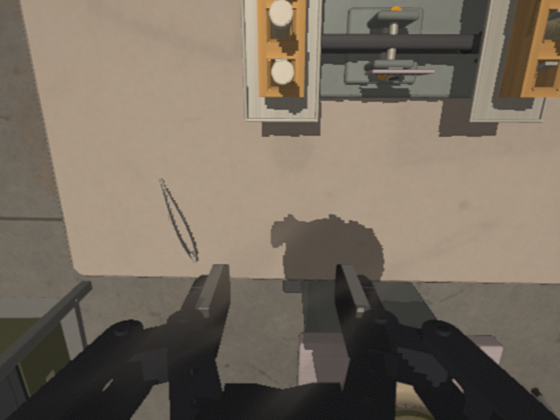

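```bash
python3 -m crank '{"slide":[[0,0,-0.01],[0,0,-0.02],[0,0,-0.02],[0,0,-0.02],[0,0,-0.02],[0,0,-0.02],[0,0,-0.02],[0,0,-0.02]],"roll":[0,0,0,0,0,0,0,0],"grip":[0.05,0.05,0.05,0.05,0.05,0.05,0.05,0.05]}'
python3 - <<'E'
from h import *
a=get_image('side')
g=a["frame"].astype(int).sum(2)
old=cv2.imread('pics/s14.png')
save(a,'s15',4,(215,130,345,250))
n=cv2.imread('pics/s15.png');print("diff",np.abs(n.astype(int)-old).mean(), cv2.phaseCorrelate(old[40:140,130:310].mean(2),n[40:140,130:310].mean(2)),cv2.phaseCorrelate(old[270:430,80:300].mean(2),n[270:430,80:300].mean(2)))
for k,(u,v,y) in dict(Lf=(153,51,.193),Lm=(216,51,.1938),Lr=(279,52,.1946),Rm=(190,287,-.0262)).items():
    o,r=ray(a,215+u/4,130+v/4);print(k,o+r*(y-o[1])/r[1])
s=get_image('scene')
for t,c in [("frost_pot",0),("glass_vial",0),("loupe",0)]:
    for r in silhouettes(t,a)[:1]: print(t,np.round(r["box"],1))
E
```

```text
time_s: 22.9
position: [0.427, 0.1919, 0.3002]
tool_rot: [[1.0, 0.02, -0.0], [0.02, -1.0, -0.0], [-0.0, 0.0, -1.0]]
ft_force: [-1.2, -0.2, -0.3]
grip_width: 0.05
diff 1.484082532051282 ((0.007710794030714396, 0.02731204587376368), 0.9549141521354456) ((0.5290106468015807, -0.018100644536716004), 0.9040053081917816)
Lf [0.52648698 0.193      0.17237185]
Lm [0.5628698  0.1938     0.17325882]
Lr [0.59915844 0.1946     0.17348474]
Rm [ 0.56645741 -0.0262      0.17167214]
frost_pot [239.8 370.2  32.   35.1]
glass_vial [197.4 330.9  15.9  22.2]
```

```bash
python3 -c "
from rig import *
print(close_job())"
```

```text
the job is handed in; nothing more can be done
None
```

The balance is level with the heavy tube alone on the right pan and the three light tubes on the left. I handed the job in at about 23 s; no verdict was reported.

- **What I did:** The right pan started low, so I drew its middle tube. The right pan then rose above the left, which showed that tube was the heavy one. I pressed it back home and moved the right rear tube to the empty left front well.
- **Seating:** A small extra push on each tube I pressed in raised the force by about the carrier springs' stiffness, so I took both to be on the well floor. The highest force I read was about 10 N, against the 13 N limit. All three left caps stand at the same height to within about 1 mm.
- **Level:** The last side picture puts the cap tops at about 173 mm on the left and 172 mm on the right. That is level within measuring error, and nothing on the balance had moved between two pictures about 0.8 s apart.
- **Bystanders:** The pot and vial were found where they started. The network missed the loupe in the last check, though it was unmoved in earlier wrist views and the arm never went near it.

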